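# Refill the dowel bin under the low shelf

## Robot

A 6-joint arm with a two-finger parallel gripper is mounted at the origin on the work surface; the furniture and walls round the work are solid. World frame = base frame: x ahead of the robot, y to its left, z up, the work surface at z = 0. Lengths are in m, angles in rad, forces in N, time in s.
With the tool pointing down it reaches from about 0.4 to 0.825 m from the base axis. Payload 7 kg.
Tool frame: the origin (TCP) lies on the centre line of the jaws, within the pads' length; the fingertips stand 14 mm ahead of it and the grasp point (between the pads) lies 5 mm behind it; z points along the fingers, y is the line along which they close (so a half turn about z gives the same grasp; the last joint's range is limited). The gripper opens to 88 mm and grips with 3 to 60 N. Pads are 19 mm wide; open, the fingers measure 130 mm over their backs; the gripper's body (78 mm by 193 mm) begins 47 mm behind the grasp point.
Start: joints at [-0.841, 0.359, 0.012, 0, -1.224, -0.288], TCP at [0.289, -0.61, 0.241] pointing down, gripper open.
Joint ranges: [-3.07, 3.07], [-1.43, 2.12], [-1.02, 1.25], [-3.03, 1.67], [-3.05, -0], [-3.03, 3.03]. Speed limits (rad/s): [2.39, 2.39, 3.01, 3.14, 3.14, 3.14].

## Interface

Orientations are given as [roll, pitch, yaw] about the fixed x, y, z axes, in that order (R = Rz(yaw) Ry(pitch) Rx(roll)).
In Python, from station import arm gives the robot as it stands.
- The arm moves only by the tool move_arm, never from a script. Its argument "rows" is a list of rows, each an object with "translation": the shift along the tool's x, y, z in cm, a list of three; "rot": the turn, a rotation vector about the tool's x, y, z in degrees, a list of three; "hand": the closure, from 0 (fully open) to 1 (shut). A call has 1 to 8 rows; each row is the pose to reach, as a shift and turn from the pose commanded when the call began, along the tool's axes at that moment; what a row does not reach only later rows make up. A row lasts 1/12 s, in which the tool goes at most 41.7 mm and 7.16 degrees, less where a joint would pass 70% of its speed; a pose out of reach is approached as far as the arm can. A call with a gripper value outside its range is refused whole. The fingers move at their own pace and stop on an object; "squeeze" is the grip in N (left out, the last holds). Time passes only in rows, so rows that repeat a pose let the fingers close. It gives the time, the measured TCP pose, the force, the opening and the grip force at its end, in the units of the state.
- arm.get_state(): the state, without advancing time (a new reading comes with each control period).
- arm.grab_frame(name): name is "scene" or "top" or "wrist"; returns (picture, depth): 420x560x3 uint8, red, green, blue; 420x560 float32, m along the optical axis (not along the pixel's ray), 0 where there is no reading.
- arm.camera_params(name): a dict with "vfov" (degrees; the focal length in pixels is half the picture's height over the tangent of half this angle, whatever the lens; pixels are square), "cx", "cy" (the principal point, pixels), "k1" (the pictures are not rectified: a ray, as slopes to the right and down, at radius r is drawn at 1 + k1 r^2 times it, then the intrinsics apply), "position" and "orientation" of the camera in the world; the wrist camera has in their place "tool_from_camera" (4x4, takes a point from camera to tool coordinates, whose origin is the TCP and whose axes are the flange's). Camera axes: x right, y down, z forward; pixel columns grow to the right and rows downward; lengths in m; the calibration is good to about 2 mm. A picture is of the moment at which its call begins: read the wrist's pose just before it. camera_params takes no time and is no camera call.
- arm.job_done(): hands the job in; it is judged then, once.
Trained networks look in the newest picture that a camera, given by its name, has taken for a name from the list of things; names that differ only in an ending like _2 or _b are one class to them, and where a whole thing is asked for, a point or a joint stands for the part that bears it (a point fixed in the world has none). Each returns a list of dicts, best first, with "p" (0 to 1); they miss things now and then, are a little off and sometimes report something else, mostly with a low value. They report only what shows in the picture. A call takes as long as a camera call.
- arm.search_frame(label, camera): "point" ([x, y, z] in m, in the coordinates of the camera as it stood for that picture, good to about 4 mm: the middle of the surface that is visible of it).
- arm.pinpoint(label, camera): "point" ([x, y, z] in m, in the coordinates of the camera as it stood for that picture, good to about 4 mm: a listed point, or the origin of a listed thing).
The state is a dict: "t": time; "q": joint angles; "qd": joint speeds; "joint_efforts": joint torques, N m; "eef_pos": TCP position; "ee_rot": TCP orientation; "force": force on the tool from outside, world axes, zero at the start; "moment": the same for the moment, N m; "width": finger opening in m; "gripper_force": force on a finger pad.
Only numpy, scipy, OpenCV 4.12 (cv2) and the standard library are available. Lean on these libraries where they do the work, as an engineer would, in place of code of your own. Each camera call takes 0.05 s, during which the arm holds its last target. There are 200 camera calls.

## Task

Refill the dowel bin under the low shelf from the metal tote: slide the tote up to the low-fronted bin until its spout is squarely over the bin's lip, then tip it forward by its rear handle so that all five dowels run out into that bin, without knocking the tote against the shelf above. Then set the tote back down flat on the bench, drawn back so that it is completely out from under the shelf, let go of it, and leave the other things where they are.

Things in the scene. Friction and masses are not known exactly. Their poses are not given: they have to be found in the camera images.
- tote: sheet-metal tray (mm) with the dowels in it, loose, 0.45 kg, 96 wide, 213 long without its handle. Origin: underside, on the bench; +x the pouring direction: spout edge x = +113, back wall x = -100; y across. Inside floor 45 above the bench from x = -97 to +85, then the open spout rises 4. Side walls 79 high at the back, 58 at the spout. Let go while tipped, it falls back flat
- tote_handle (a point): middle of the straight bar (10 mm round, 60 mm long, along the tote's y) of the tote's rear handle: tote x = -150 mm, 118 mm above the bench while flat, y = 0. Free space round it: it can be pinched from above with fingers before and behind it, or pushed
- tote_spout (a point): middle of the spout's pouring edge, on the sheet's upper side: tote x = +113 mm, 49 mm above the bench while flat. The sheet is smooth (friction about 0.25): rolling dowels leave at a small tilt, those lying lengthwise when the tote is tipped some 25 to 30 degrees; one that hangs at the edge comes off with a small jog
- tote_heel (a point): middle of the lower front edge of the tote's skirt plate (42 mm high, below the root of the spout): tote x = +90 mm, at bench height. The skirt butts against the bin's lip and the tote then tips about this edge. Tipped up to 38 degrees there, the tote clears the shelf; at about 42 degrees its rims strike it
- dowel_bin: grey open bin with a LOW cut-away front (mm): 132 deep, 130 wide, 90 high at the back, fixed under the shelf. Origin: middle of its underside, on the bench; +x from front to back, y across; front face x = -66. Smooth inside, 124 wide, floor 3 thick, sides slope up from the lip. The fixed bin beside it (130 mm apart, middle to middle) has a 58 front and bolts in it; either may be on the left
- bin_lip (a point): middle of the top of the dowel bin's front lip, at its front face: bin x = -66 mm, 24 mm above the bench. The lip is 4 mm thick and runs the whole width
- low_shelf: fixed plywood shelf over the two bins, 296 mm wide. Origin: on the bench under the middle of the line of the bins' fronts; +x goes in under it, y along it. Board underside 160 mm, top 178 mm above the bench; its front edge is at x = -60 mm. End panels start 4 mm behind the bins' fronts. Jar and oil can stand on its rear half
- shelf_edge (a point): middle of the lower front edge of the shelf board, 160 mm above the bench, 60 mm out in front of the bins' fronts
- dowel0: one of the five beech dowels, 14 mm round and 32 mm long, 10 g. Origin at its middle, x along it. It starts lying loose on the tote's floor
- dowel1: one of the five beech dowels, 14 mm round and 32 mm long, 10 g. Origin at its middle, x along it. It starts lying loose on the tote's floor
- dowel2: one of the five beech dowels, 14 mm round and 32 mm long, 10 g. Origin at its middle, x along it. It starts lying loose on the tote's floor
- dowel3: one of the five beech dowels, 14 mm round and 32 mm long, 10 g. Origin at its middle, x along it. It starts lying loose on the tote's floor
- dowel4: one of the five beech dowels, 14 mm round and 32 mm long, 10 g. Origin at its middle, x along it. It starts lying loose on the tote's floor
- screw_jar: bystander: jar of screws, 68 mm round, 100 mm high, on the rear of the low shelf. Origin: middle of its underside
- oil_can: bystander: flat oil can, 42x70x118 mm, on the rear of the low shelf. Origin: middle of its underside
- sanding_block: bystander: sanding block, 63x111x31 mm, lying on the bench at the right. Origin: middle of its underside
- brush: bystander: glue brush, 36x186x12 mm, lying on the bench at the right. Origin: middle of its underside
- tape_measure: bystander: tape measure, 38x86x68 mm, standing on the bench by the tool chest. Origin: middle of its underside

How it is judged:
By the outcome, as a careful person would: the job done as asked, in the order asked, and still so for the second after the job is handed in, with the robot touching nothing.
It also fails if it takes over 58 s, if anything falls off the work surface, if the arm or the gripper's body presses on something with over 40 N, if the wrist force passes 120 N, or if a joint passes its speed limit or range.

## Working session

There is one attempt and no reset: what is moved stays moved. The work goes in short steps, Python scripts to look and compute and a tool call to move; the robot and the scene stay as the last step left them, time stands still between calls to the robot, and variables do not carry over. Pictures are saved under pics/ and viewed, at most 10 in all, crops included, and the job is handed in when it is done.

Besides the shell and the picture viewer there is one more tool, called in YAML: its name, and indented under it one key for each argument. move_arm: Moves the arm, as the interface text tells. Its arguments: {"type":"object","properties":{"rows":{"type":"array","items":{"type":"object","properties":{"translation":{"type":"array","items":{"type":"number"}},"rot":{"type":"array","items":{"type":"number"}},"hand":{"type":"number"}}}},"squeeze":{"type":"number"}},"required":["rows"]}

```bash
mkdir -p pics; cat > h.py <<'E'
import numpy as np, cv2
from scipy.spatial.transform import Rotation as R
from station import arm
def Rm(o):
    o=np.array(o)
    if o.shape==(3,3): return o
    return (R.from_quat(o) if o.shape==(4,) else R.from_euler('xyz',o)).as_matrix()
def T(cam):
    c=arm.camera_params(cam); M=np.eye(4)
    if cam=='wrist':
        s=arm.get_state(); M[:3,:3]=Rm(s['ee_rot']); M[:3,3]=s['eef_pos']
        return M@np.array(c['tool_from_camera'])
    M[:3,:3]=Rm(c['orientation']); M[:3,3]=c['position']; return M
def find(label,cam,M,f='pinpoint'):
    return [(round(d['p'],2),np.round((M@np.r_[d['point'],1])[:3],4)) for d in getattr(arm,f)(label,cam)[:2]]
def snap(cam,fn=None):
    M=T(cam); im,d=arm.grab_frame(cam)
    if fn: cv2.imwrite('pics/'+fn,im[:,:,::-1])
    return M,im,d
E
python3 - <<'E'
from h import *
print(arm.get_state()); 
for c in ('scene','top','wrist'):print(c,arm.camera_params(c))
for c in ('scene','top'):
    M,im,d=snap(c,c+'0.png')
    for l in ('tote','tote_handle','tote_spout','tote_heel','bin_lip','dowel_bin','shelf_edge','low_shelf'): print(c,l,find(l,c,M))
E
```

```text
{'t': 0.0, 'q': array([-8.40917318e-01,  3.59418140e-01,  1.10799798e-02, -3.64038280e-04,
       -1.22408405e+00, -2.88074622e-01]), 'qd': array([ 3.84820656e-04,  3.94432043e-04, -8.90138495e-04, -1.90325919e-03,
       -3.11951954e-05, -2.25225630e-05]), 'joint_efforts': array([ 6.81620240e-04, -5.82713270e+01,  2.93075609e+01,  6.99726373e+00,
        7.39057374e-03, -2.01829639e-04]), 'eef_pos': array([ 0.28838699, -0.60979264,  0.23960914]), 'ee_rot': array([ 3.13993654e+00, -1.33855226e-04, -2.69991214e+00]), 'force': array([-0.70602749, -0.92574578, -0.61919205]), 'moment': array([ 0.04105552, -0.03231687,  0.01458896]), 'gripper_force': 0.0, 'width': 0.08757295161741865}
scene {'vfov': 47.9897937176499, 'cx': 273.59403234551866, 'cy': 218.45617994812494, 'k1': -0.10243011668276025, 'position': array([-0.43883463, -0.76981867,  0.67055858]), 'orientation': array([-2.00518914,  0.01177646, -0.86066337])}
top {'vfov': 45.83425503398602, 'cx': 279.2685318587239, 'cy': 206.35725416047595, 'k1': 0.026029251850888592, 'position': array([0.39868966, 0.03215485, 1.73142652]), 'orient
[... 851 characters left out ...]
 [(0.72, array([5.941e-01, 2.632e-01, 5.000e-04]))]
scene shelf_edge [(0.71, array([0.5352, 0.1345, 0.1613])), (0.49, array([ 0.4716, -0.1497,  0.0541]))]
scene low_shelf []
top tote [(0.86, array([ 4.683e-01, -1.735e-01,  1.000e-04]))]
top tote_handle [(0.52, array([ 0.4818, -0.2498,  0.0516]))]
top tote_spout [(0.9, array([ 0.4831, -0.0632,  0.0513])), (0.18, array([ 0.4743, -0.1522,  0.0538]))]
top tote_heel [(0.76, array([ 4.781e-01, -8.860e-02, -2.000e-04])), (0.34, array([ 0.4482, -0.3223,  0.1162]))]
top bin_lip []
top dowel_bin [(0.2, array([0.5359, 0.1339, 0.1581]))]
top shelf_edge [(0.79, array([0.5346, 0.1344, 0.1582])), (0.35, array([ 0.4866, -0.2017,  0.0562]))]
top low_shelf []
```

View pics/scene0.png

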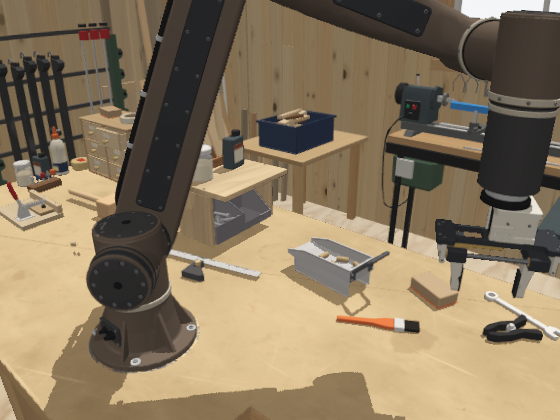

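View pics/top0.png

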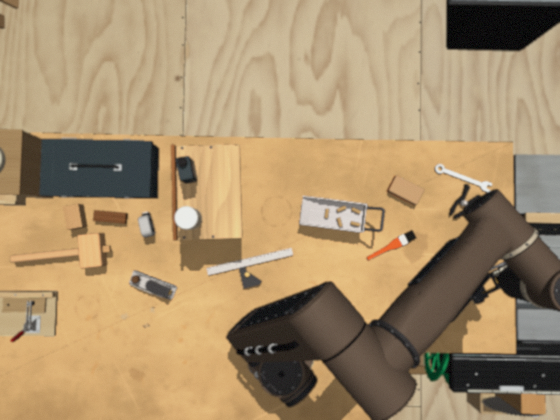

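The scene view shows the tote at px (330,262), its handle at (375,262), and the shelf with bins at (235,205). In the top view the tote is at (333,214) with its handle on the right at (375,218). The shelf board is at (208,192), open toward world -y. Next I'll fit the shelf edge and the tote's orientation from the depth images.

```bash
cat >> h.py <<'E'
def cloud(cam,M,d):
    c=arm.camera_params(cam); f=210/np.tan(np.radians(c['vfov']/2))
    v,u=np.mgrid[:420,:560]; K=np.array([[f,0,c['cx']],[0,f,c['cy']],[0,0,1]])
    n=cv2.undistortPoints(np.stack([u,v],-1).reshape(-1,1,2).astype(float),K,np.array([c['k1'],0,0,0,0])).reshape(420,560,2)
    P=np.concatenate([n*d[...,None],d[...,None]],-1)@M[:3,:3].T+M[:3,3]
    P[d==0]=np.nan
    return P
def rect(P,lo,hi,xr,yr):
    m=(P[...,2]>lo)&(P[...,2]<hi)&(P[...,0]>xr[0])&(P[...,0]<xr[1])&(P[...,1]>yr[0])&(P[...,1]<yr[1])
    Q=P[m][:,:2].astype(np.float32); r=cv2.minAreaRect(Q)
    return len(Q),np.round(cv2.boxPoints(r),4).tolist(),np.round(r[1],4),np.round(r[2],1)
E
python3 - <<'E'
from h import *
M,im,d=snap('top'); P=cloud('top',M,d)
print('shelf',rect(P,.165,.19,(.35,.75),(.05,.5)))
m=(P[...,2]>.168)&(P[...,2]<.188)&(P[...,0]>.4)&(P[...,0]<.67)&(P[...,1]>.05)&(P[...,1]<.4)
# front edge: min y per column of x
Q=P[m]; e=[(x+.005,Q[abs(Q[:,0]-x-.005)<.005][:,1].min()) for x in np.arange(.41,.66,.01)]
k=np.polyfit(*zip(*e),1); print('edge y=',k,'ang',np.degrees(np.arctan(k[0])),np.polyval(k,.535), 'ztop',np.median(Q[:,2]))
print('tote',rect(P,.03,.09,(.4,.56),(-.31,-.03)))
print('bar',rect(P,.1,.135,(.38,.56),(-.38,-.27)))
print('bench z',np.nanmedian(P[240:255,320:350,2]))
Ms,im,d=snap('scene'); P=cloud('scene',Ms,d)
print('bar s',rect(P,.105,.135,(.38,.56),(-.38,-.29)))
for i in range(3):
    Ms,_,_=snap('scene'); print([find(l,'scene',Ms) for l in('tote_handle','bin_lip','dowel_bin','tote_spout')])
E
```

```text
shelf (5078, [[0.375, 0.3255999982357025], [0.38449999690055847, 0.1256999969482422], [0.680400013923645, 0.1396999955177307], [0.6708999872207642, 0.33970001339912415]], array([0.2962, 0.2002]), np.float64(2.7))
edge y= [0.04823302 0.10827507] ang 2.76140843756609 0.134079738305217 ztop 0.17746466376361636
tote (1914, [[0.40529999136924744, -0.29100000858306885], [0.5023999810218811, -0.3025999963283539], [0.5302000045776367, -0.07069999724626541], [0.43299999833106995, -0.05909999832510948]], array([0.2335, 0.0979]), np.float64(83.2))
bar (118, [[0.41190001368522644, -0.33000001311302185], [0.4918000102043152, -0.3336000144481659], [0.4934999942779541, -0.29589998722076416], [0.41350001096725464, -0.2924000024795532]], array([0.0377, 0.08  ]), np.float64(87.4))
bench z -0.0006559016593421507
bar s (121, [[0.41019999980926514, -0.3257000148296356], [0.48489999771118164, -0.33570000529289246], [0.4878000020980835, -0.3142000138759613], [0.413100004196167, -0.3041999936103821]], array([0.0217, 0.0754]), np.float64(82.4))
[[(0.6, array([ 0.4546, -0.3236,  0.1196]))], [(0.84, array([0.5991, 0.2005, 0.0273]))], [(0.95, array([ 0.5938,  0.2624, -0.0041])), (0.7, array([ 0.4732, -0.1477,  0.0511]))], [(0.88, array([ 0.4875, -0.0613,  0.0535]))]]
[[(0.73, array([0.5889, 0.2965, 0.1739])), (0.58, array([ 0.4546, -0.3265,  0.1179]))], [(0.66, array([0.5951, 0.1997, 0.0276])), (0.53, array([0.5881, 0.2969, 0.1728]))], [], [(0.75, array([ 0.4825, -0.0644,  0.0503])), (0.19, array([0.5907, 0.2942, 0.177 ]))]]
[[(0.68, array([ 0.4568, -0.3254,  0.1193]))], [(0.74, array([0.5974, 0.1976, 0.0228])), (0.7, array([ 0.4854, -0.0848, -0.0017]))], [(0.63, array([0.5972, 0.2646, 0.0016]))], [(0.66, array([0.5336, 0.1359, 0.1605])), (0.6, array([ 0.4866, -0.0631,  0.051 ]))]]
```

```bash
cat >> h.py <<'E'
def step(p,head,tilt=0):
    """shift (cm) and rotvec (deg) in tool axes to TCP p, tool-y heading head (deg)"""
    s=arm.get_state(); R0=Rm(s['ee_rot'])
    R1=Rm([np.pi,0,np.radians(head+90)])
    if tilt: R1=R.from_rotvec(np.radians(tilt)*np.array([-np.sin(np.radians(head)),np.cos(np.radians(head)),0])@np.array([[0,-1,0],[1,0,0],[0,0,1]]).T).as_matrix()@R1
    print('t',round(s['t'],2),'tcp',np.round(s['eef_pos'],4),'head',np.round(np.degrees(np.arctan2(R0[1,1],R0[0,1])),2),'w',round(s['width'],4),'F',np.round(s['force'],1))
    print('shift',np.round(R0.T@(np.array(p)-s['eef_pos'])*100,2),'rot',np.round(np.degrees(R.from_matrix(R0.T@R1).as_rotvec()),2))
E
python3 - <<'E'
from h import *
step([.4555,-.3235,.21],83.2); step([.4555,-.3235,.113],83.2)
E
```

```text
t 1.75 tcp [ 0.2886 -0.6102  0.2406] head 115.31 w 0.0877 F [-0.2  0.2 -0.2]
shift [-27.35  18.78   3.06] rot [-0.   -0.   32.11]
t 1.75 tcp [ 0.2886 -0.6102  0.2406] head 115.31 w 0.0877 F [-0.2  0.2 -0.2]
shift [-27.35  18.78  12.76] rot [-0.   -0.   32.11]
```

move_arm:
  rows:
    - {"translation": [-27.35,18.8,3.1],"rot": [0,0,32],"hand": 0}
    - {"translation": [-27.35,18.8,3.1],"rot": [0,0,32],"hand": 0}
    - {"translation": [-27.35,18.8,3.1],"rot": [0,0,32],"hand": 0}
    - {"translation": [-27.35,18.8,3.1],"rot": [0,0,32],"hand": 0}
    - {"translation": [-27.35,18.8,3.1],"rot": [0,0,32],"hand": 0}
    - {"translation": [-27.35,18.8,3.1],"rot": [0,0,32],"hand": 0}
    - {"translation": [-27.35,18.8,3.1],"rot": [0,0,32],"hand": 0}
    - {"translation": [-27.35,18.8,3.1],"rot": [0,0,32],"hand": 0}

```text
t: 2.42
eef_pos: [0.4522, -0.3282, 0.2105]
ee_rot: [-3.141, 0.001, 3.025]
force: [1.1, -0.6, 1.0]
width: 0.0878
gripper_force: 0.0
```

```bash
python3 - <<'E'
from h import *
M,im,d=snap('wrist','w1.png'); P=cloud('wrist',M,d)
print(rect(P,.108,.135,(.36,.56),(-.36,-.295)))
print('tote',rect(P,.03,.09,(.38,.58),(-.31,-.03)))
for i in range(2): print([find(l,'wrist',M) for l in('tote_handle','tote_spout','tote_heel')]); M,_,_=snap('wrist')
step([.4555,-.3235,.113],83.2)
E
```

```text
(1734, [[0.41260001063346863, -0.3249000012874603], [0.49149999022483826, -0.33399999141693115], [0.4943000078201294, -0.3093999922275543], [0.4153999984264374, -0.3003000020980835]], array([0.0248, 0.0794]), np.float64(83.4))
tote (20913, [[0.4083000123500824, -0.28929999470710754], [0.5055999755859375, -0.30079999566078186], [0.5331000089645386, -0.06849999725818634], [0.435699999332428, -0.05700000002980232]], array([0.2339, 0.098 ]), np.float64(83.3))
[[(0.58, array([ 0.4499, -0.3282,  0.1175]))], [(0.7, array([ 0.4792, -0.0655,  0.0451]))], []]
[[(0.7, array([ 0.452 , -0.3246,  0.1189]))], [(0.87, array([ 0.479 , -0.0661,  0.0477])), (0.39, array([ 0.4512, -0.3232,  0.1178]))], [(0.4, array([ 0.4464, -0.1903,  0.0501])), (0.29, array([ 0.4416, -0.2487,  0.0516]))]]
t 2.87 tcp [ 0.451  -0.331   0.2103] head 83.21 w 0.0877 F [ 0.3  0.2 -0.9]
shift [-0.36  0.8   9.73] rot [-0.01  0.    0.01]
```

View pics/w1.png

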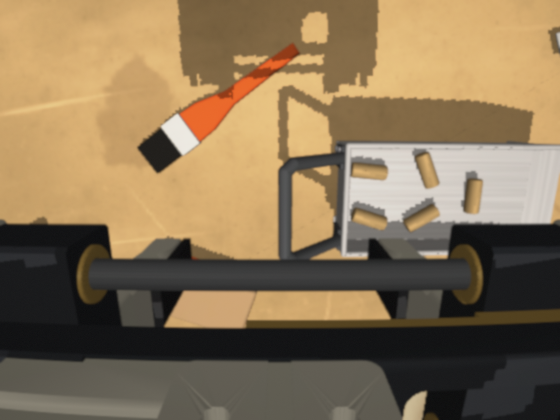

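The wrist view shows the handle bar upright at px (286,210), free on both sides, with five dowels on the tote floor. Depth puts the bar at about (0.453, -0.3245). I'll go down on it.

move_arm:
  rows:
    - {"translation": [-0.15,0.65,3],"rot": [0,0,0],"hand": 0}
    - {"translation": [-0.15,0.65,6],"rot": [0,0,0],"hand": 0}
    - {"translation": [-0.15,0.65,9.7],"rot": [0,0,0],"hand": 0}
    - {"translation": [-0.15,0.65,9.7],"rot": [0,0,0],"hand": 0.5}
    - {"translation": [-0.15,0.65,9.7],"rot": [0,0,0],"hand": 1}
    - {"translation": [-0.15,0.65,9.7],"rot": [0,0,0],"hand": 1}
    - {"translation": [-0.15,0.65,9.7],"rot": [0,0,0],"hand": 1}
    - {"translation": [-0.15,0.65,9.7],"rot": [0,0,0],"hand": 1}
  squeeze: 50

```text
t: 3.53
eef_pos: [0.455, -0.3243, 0.1154]
ee_rot: [-3.141, 0.003, 3.025]
force: [-0.8, -0.2, -0.5]
width: 0.0598
gripper_force: 0.0
```

move_arm:
  rows:
    - {"translation": [0,0,0],"rot": [0,0,0],"hand": 1}
    - {"translation": [0,0,0],"rot": [0,0,0],"hand": 1}
    - {"translation": [0,0,0],"rot": [0,0,0],"hand": 1}

```text
t: 3.78
eef_pos: [0.4541, -0.3237, 0.114]
ee_rot: [-3.141, 0.001, 3.025]
force: [0.2, 0.7, 0.3]
width: 0.0399
gripper_force: 0.0
```

```bash
python3 - <<'E'
from h import *
M,im,d=snap('top'); P=cloud('top',M,d)
print('tote',rect(P,.03,.09,(.4,.56),(-.29,-.03)))
step([.6105,-.1126,.113],92.75)
E
```

```text
tote (440, [[0.40630000829696655, -0.28439998626708984], [0.5027999877929688, -0.29580000042915344], [0.5292999744415283, -0.07050000131130219], [0.43290001153945923, -0.05909999832510948]], array([0.2268, 0.0971]), np.float64(83.3))
t 3.83 tcp [ 0.454  -0.3237  0.1138] head 83.32 w 0.0358 F [-0.3  0.2 -0.5]
shift [-13.09  22.78   0.08] rot [-0.01  0.04 -9.43]
```

Fingers still closing.

move_arm:
  rows:
    - {"translation": [0,0,0],"rot": [0,0,0],"hand": 1}
    - {"translation": [0,0,0],"rot": [0,0,0],"hand": 1}
    - {"translation": [0,0,0],"rot": [0,0,0],"hand": 1}
    - {"translation": [0,0,0],"rot": [0,0,0],"hand": 1}
    - {"translation": [0,0,0],"rot": [0,0,0],"hand": 1}
    - {"translation": [0,0,0],"rot": [0,0,0],"hand": 1}

```text
t: 4.33
eef_pos: [0.4538, -0.3237, 0.1133]
ee_rot: [-3.142, -0.0, 3.025]
force: [-0.6, 0.2, 0.4]
width: 0.0085
gripper_force: 50.0
```

move_arm:
  rows:
    - {"translation": [-0.15,0.26,0],"rot": [0,0,0],"hand": 1}
    - {"translation": [-0.4,0.7,0],"rot": [0,0,0],"hand": 1}
    - {"translation": [-0.75,1.3,0],"rot": [0,0,0],"hand": 1}
    - {"translation": [-1.2,2.1,0],"rot": [0,0,0],"hand": 1}
    - {"translation": [-1.75,3.05,0],"rot": [0,0,0],"hand": 1}
    - {"translation": [-2.35,4.1,0],"rot": [0,0,0],"hand": 1}
    - {"translation": [-2.95,5.15,0],"rot": [0,0,0],"hand": 1}
    - {"translation": [-3.55,6.2,0],"rot": [0,0,0],"hand": 1}

```text
t: 5.0
eef_pos: [0.4971, -0.2649, 0.1132]
ee_rot: [3.142, -0.0, 3.025]
force: [-1.6, -1.8, -0.9]
width: 0.0083
gripper_force: 50.1
```

move_arm:
  rows:
    - {"translation": [-0.6,1.05,0],"rot": [0,0,0],"hand": 1}
    - {"translation": [-1.2,2.1,0],"rot": [0,0,0],"hand": 1}
    - {"translation": [-1.8,3.15,0],"rot": [0,0,0],"hand": 1}
    - {"translation": [-2.4,4.2,0],"rot": [0,0,0],"hand": 1}
    - {"translation": [-3.0,5.25,0],"rot": [0,0,0],"hand": 1}
    - {"translation": [-3.6,6.3,0],"rot": [0,0,0],"hand": 1}
    - {"translation": [-4.2,7.35,0],"rot": [0,0,0],"hand": 1}
    - {"translation": [-4.8,8.4,0],"rot": [0,0,0],"hand": 1}

```text
t: 5.67
eef_pos: [0.5544, -0.1874, 0.1133]
ee_rot: [3.142, -0.0, 3.025]
force: [-1.1, -1.5, -0.9]
width: 0.0082
gripper_force: 50.1
```

move_arm:
  rows:
    - {"translation": [-0.6,1.05,0],"rot": [0,0,0],"hand": 1}
    - {"translation": [-1.2,2.1,0],"rot": [0,0,0],"hand": 1}
    - {"translation": [-1.8,3.1,0],"rot": [0,0,0],"hand": 1}
    - {"translation": [-2.3,4.0,0],"rot": [0,0,0],"hand": 1}
    - {"translation": [-2.75,4.8,0],"rot": [0,0,0],"hand": 1}
    - {"translation": [-3.1,5.4,0],"rot": [0,0,0],"hand": 1}
    - {"translation": [-3.35,5.8,0],"rot": [0,0,0],"hand": 1}
    - {"translation": [-3.5,6.0,0],"rot": [0,0,0],"hand": 1}

```text
t: 6.33
eef_pos: [0.5958, -0.1324, 0.1132]
ee_rot: [-3.142, -0.0, 3.025]
force: [-1.0, -2.9, 0.4]
width: 0.0082
gripper_force: 50.1
```

```bash
python3 - <<'E'
from h import *
M,im,d=snap('top','top2.png'); P=cloud('top',M,d)
print('tote',rect(P,.035,.09,(.45,.72),(-.12,.1)))
print([find(l,'top',M) for l in('tote_spout','tote_heel','tote_handle')])
step([.6105,-.1126,.113],92.75)
E
```

```text
tote (196, [[0.5490000247955322, -0.09459999948740005], [0.5828999876976013, -0.09679999947547913], [0.5888000130653381, -0.007199999876320362], [0.5548999905586243, -0.004900000058114529]], array([0.0898, 0.034 ]), np.float64(86.2))
[[], [(0.39, array([0.6081, 0.0172, 0.0016]))], [(0.46, array([ 0.5872, -0.1292,  0.1141]))]]
t 6.53 tcp [ 0.5956 -0.1326  0.1132] head 83.3 w 0.0086 F [ 0.1  2.5 -1. ]
shift [-1.25  2.16  0.03] rot [ 0.04  0.03 -9.45]
```

move_arm:
  rows:
    - {"translation": [-0.2,0.1,0],"rot": [0,0,-0.6],"hand": 1}
    - {"translation": [-0.4,0.2,0],"rot": [0,0,-1.6],"hand": 1}
    - {"translation": [-0.6,0.3,0],"rot": [0,0,-2.8],"hand": 1}
    - {"translation": [-0.8,0.4,0],"rot": [0,0,-4.2],"hand": 1}
    - {"translation": [-1.0,0.5,0],"rot": [0,0,-5.8],"hand": 1}
    - {"translation": [-1.15,0.6,0],"rot": [0,0,-7.4],"hand": 1}
    - {"translation": [-1.25,0.7,0],"rot": [0,0,-8.7],"hand": 1}
    - {"translation": [-1.3,0.75,0],"rot": [0,0,-9.45],"hand": 1}

```text
t: 7.2
eef_pos: [0.61, -0.1267, 0.1133]
ee_rot: [3.141, 0.001, -3.092]
force: [1.2, -0.3, -0.2]
width: 0.0085
gripper_force: 50.3
```

```bash
python3 - <<'E'
from h import *
M,im,d=snap('wrist','w3.png'); P=cloud('wrist',M,d)
print('tote',rect(P,.035,.085,(.52,.68),(-.09,.11)))
for i in range(3):
    print([find(l,'wrist',M) for l in('tote_spout','bin_lip')]); M,_,_=snap('wrist')
M,im,d=snap('scene','s3.png')
for i in range(3):
    print([find(l,'scene',M) for l in('tote_spout','tote_heel','bin_lip','dowel_bin','tote')]); M,_,_=snap('scene')
step([.6105,-.1126,.113],92.75)
im=np.hstack([cv2.imread('pics/w3.png')[:,80:480],cv2.resize(cv2.imread('pics/s3.png')[140:300,150:310],(400,420)[:2])]) 
cv2.imwrite('pics/c3.png',im)
E
```

```text
tote (20041, [[0.5577999949455261, 0.06340000033378601], [0.5605000257492065, -0.09009999781847], [0.6585999727249146, -0.08829999715089798], [0.6559000015258789, 0.06520000100135803]], array([0.0981, 0.1535]), np.float64(1.0))
[[(0.26, array([0.6317, 0.0013, 0.051 ]))], []]
[[], []]
[[], []]
[[(0.58, array([0.605 , 0.136 , 0.0513])), (0.48, array([0.5947, 0.2001, 0.026 ]))], [(0.69, array([ 0.6083,  0.1147, -0.0034]))], [(0.87, array([0.5973, 0.1979, 0.0237]))], [(0.89, array([ 0.595 ,  0.2655, -0.0008])), (0.62, array([0.6045, 0.0519, 0.0549]))], [(0.61, array([ 0.6056,  0.0194, -0.0009])), (0.49, array([0.5882, 0.2974, 0.172 ]))]]
[[(0.84, array([0.6021, 0.1366, 0.0522])), (0.57, array([0.6267, 0.0036, 0.0536]))], [(0.68, array([6.052e-01, 1.153e-01, 2.000e-04]))], [(0.85, array([0.5957, 0.1969, 0.0272]))], [(0.56, array([0.595 , 0.263 , 0.0011]))], [(0.61, array([0.6035, 0.0198, 0.0009]))]]
[[(0.58, array([0.6034, 0.1372, 0.048 ]))], [(0.69, array([0.6044, 0.1129, 0.0016]))], [(0.75, array([0.5973, 0.1975, 0.0257]))], [(0.63, array([0.5946, 0.266 , 0.0011]))], [(0.91, array([0.6062, 0.0232, 0.001 ]))]]
t 8.65 tcp [ 0.6092 -0.1269  0.1133] head 92.76 w 0.0086 F [ 1.1  0.7 -1.1]
shift [-0.19  1.43  0.03] rot [-0.   -0.    0.01]
```

View pics/c3.png

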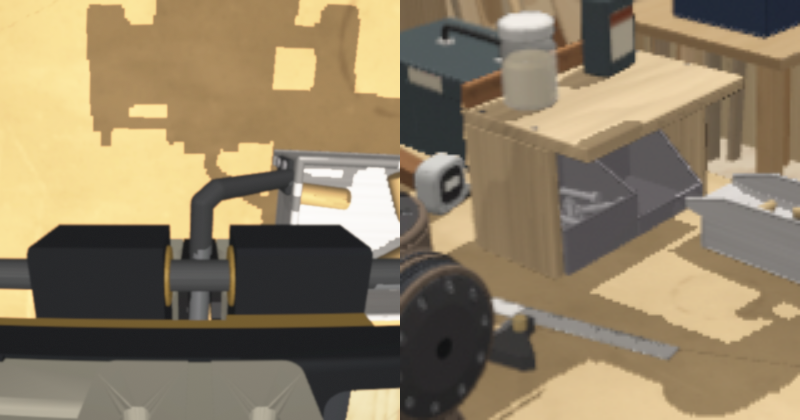

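The wrist and scene crops show the tote held, with its spout at crop px (700,205), in line with the right-hand low-fronted bin at (660,185). The tote's heading lags about 1.7° behind the tool.

```bash
python3 - <<'E'
from h import *
step([.6077,-.052,.1132],94.6)
E
```

```text
t 8.65 tcp [ 0.6092 -0.1269  0.1133] head 92.76 w 0.0086 F [ 1.1  0.7 -1.1]
shift [-0.21  7.49  0.01] rot [-0.   -0.   -1.84]
```

move_arm:
  rows:
    - {"translation": [0,0.3,0],"rot": [0,0,-0.4],"hand": 1}
    - {"translation": [0,0.9,0],"rot": [0,0,-1],"hand": 1}
    - {"translation": [-0.1,1.7,0],"rot": [0,0,-1.8],"hand": 1}
    - {"translation": [-0.1,2.6,0],"rot": [0,0,-1.8],"hand": 1}
    - {"translation": [-0.1,3.5,0],"rot": [0,0,-1.8],"hand": 1}
    - {"translation": [-0.15,4.3,0],"rot": [0,0,-1.8],"hand": 1}
    - {"translation": [-0.2,4.9,0],"rot": [0,0,-1.8],"hand": 1}
    - {"translation": [-0.2,5.4,0],"rot": [0,0,-1.8],"hand": 1}

```text
t: 9.32
eef_pos: [0.6086, -0.0718, 0.1133]
ee_rot: [-3.142, -0.0, -3.061]
force: [-0.3, -1.6, -1.0]
width: 0.0086
gripper_force: 50.0
```

move_arm:
  rows:
    - {"translation": [0,0.5,0],"rot": [0,0,0],"hand": 1}
    - {"translation": [0,0.9,0],"rot": [0,0,0],"hand": 1}
    - {"translation": [0,1.3,0],"rot": [0,0,0],"hand": 1}
    - {"translation": [0,1.6,0],"rot": [0,0,0],"hand": 1}
    - {"translation": [0,1.9,0],"rot": [0,0,0],"hand": 1}
    - {"translation": [0,2.1,0],"rot": [0,0,0],"hand": 1}
    - {"translation": [0,2.1,0],"rot": [0,0,0],"hand": 1}

```text
t: 9.9
eef_pos: [0.607, -0.0515, 0.1133]
ee_rot: [3.141, 0.0, -3.062]
force: [-1.2, 1.0, -0.2]
width: 0.0085
gripper_force: 50.0
```

```bash
python3 - <<'E'
from h import *
M,im,d=snap('wrist'); P=cloud('wrist',M,d)
print('tote',rect(P,.035,.085,(.52,.68),(-.02,.16)))
for i in range(3):
    M,_,_=snap('scene','s4.png'); print([find(l,'scene',M) for l in('tote_spout','tote_heel','bin_lip','tote')])
step([.6072,-.0427,.1132],94.6)
cv2.imwrite('pics/c4.png',cv2.resize(cv2.imread('pics/s4.png')[140:300,170:370],None,fx=4,fy=3.7)[:592])
E
```

```text
tote (20920, [[0.5430999994277954, 0.1363999992609024], [0.5552999973297119, -0.020099999383091927], [0.652899980545044, -0.012500000186264515], [0.6406999826431274, 0.14409999549388885]], array([0.0979, 0.157 ]), np.float64(4.5))
[[(0.72, array([0.5859, 0.2092, 0.0532])), (0.32, array([ 0.5641, -0.4289,  0.0016]))], [], [(0.92, array([0.5958, 0.1974, 0.0263])), (0.65, array([ 0.5636, -0.4268, -0.0006]))], [(0.65, array([0.5946, 0.0943, 0.0033]))]]
[[(0.78, array([0.5868, 0.2092, 0.0499]))], [(0.78, array([ 0.5893,  0.188 , -0.002 ])), (0.49, array([0.5341, 0.1354, 0.1596]))], [(0.75, array([0.5957, 0.1986, 0.0248])), (0.59, array([0.593 , 0.2633, 0.0034]))], [(0.77, array([5.907e-01, 9.780e-02, 3.000e-04])), (0.15, array([5.956e-01, 2.655e-01, 3.000e-04]))]]
[[(0.76, array([0.5856, 0.2083, 0.0507]))], [(0.71, array([0.5886, 0.1848, 0.0006])), (0.35, array([ 0.5917,  0.0962, -0.0007]))], [(0.92, array([0.596 , 0.1993, 0.026 ]))], [(0.86, array([ 0.5928,  0.0941, -0.0006]))]]
t 10.7 tcp [ 0.6071 -0.052   0.1133] head 94.56 w 0.0086 F [ 1.   1.4 -1.3]
shift [-0.09  0.93  0.01] rot [ 0.    0.   -0.04]
```

View pics/c4.png

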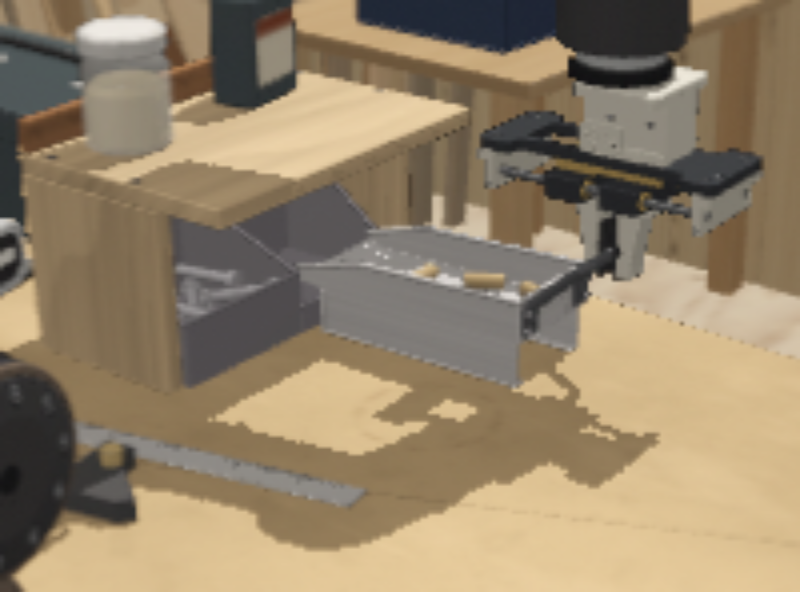

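The crop shows the spout just over the bin's lip at about (310,270), but the tote is yawed 94.5° against the bin's 92.75°. I'll correct the yaw before closing the last gap.

move_arm:
  rows:
    - {"translation": [-0.05,0,0],"rot": [0,0,0.9],"hand": 1}
    - {"translation": [-0.05,0,0],"rot": [0,0,1.8],"hand": 1}
    - {"translation": [-0.05,0.1,0],"rot": [0,0,2.6],"hand": 1}
    - {"translation": [-0.05,0.2,0],"rot": [0,0,2.6],"hand": 1}
    - {"translation": [-0.05,0.3,0],"rot": [0,0,2.6],"hand": 1}
    - {"translation": [-0.05,0.3,0],"rot": [0,0,2.6],"hand": 1}

```text
t: 11.2
eef_pos: [0.6072, -0.049, 0.1133]
ee_rot: [-3.141, -0.0, -3.107]
force: [-1.4, -0.9, -0.2]
width: 0.0084
gripper_force: 50.1
```

```bash
python3 - <<'E'
from h import *
M,im,d=snap('wrist'); P=cloud('wrist',M,d)
print('tote',rect(P,.035,.085,(.52,.68),(-.01,.16)))
for i in range(3):
    M,_,_=snap('scene','s5.png'); print([find(l,'scene',M) for l in('tote_spout','tote_heel')])
step([.6072,-.0427,.1132],92.75)
E
```

```text
tote (21348, [[0.5475000143051147, 0.13930000364780426], [0.5562000274658203, -0.010700000450015068], [0.6538000106811523, -0.004999999888241291], [0.6450999975204468, 0.14499999582767487]], array([0.0978, 0.1503]), np.float64(3.3))
[[(0.9, array([0.5929, 0.2132, 0.0516])), (0.38, array([0.5348, 0.1354, 0.1581]))], [(0.71, array([ 0.595 ,  0.1954, -0.0019]))]]
[[(0.93, array([0.5943, 0.2136, 0.0517]))], [(0.96, array([0.5964, 0.1931, 0.0007])), (0.5, array([ 0.6088, -0.0503,  0.1196]))]]
[[], [(0.96, array([0.5977, 0.1912, 0.0029]))]]
t 11.7 tcp [ 0.6072 -0.049   0.1132] head 91.96 w 0.0086 F [-1.1 -2.2 -0.6]
shift [-0.02  0.63  0.  ] rot [-0.   -0.01 -0.79]
```

move_arm:
  rows:
    - {"translation": [0,0.1,0],"rot": [0,0,0],"hand": 1}
    - {"translation": [0,0.2,0],"rot": [0,0,0],"hand": 1}
    - {"translation": [0,0.3,0],"rot": [0,0,0],"hand": 1}
    - {"translation": [0,0.4,0],"rot": [0,0,0],"hand": 1}
    - {"translation": [0,0.4,0],"rot": [0,0,0],"hand": 1}

```text
t: 12.12
eef_pos: [0.6072, -0.0446, 0.1132]
ee_rot: [3.141, 0.0, -3.107]
force: [-0.6, -0.6, -1.3]
width: 0.0084
gripper_force: 50.0
```

move_arm:
  rows:
    - {"translation": [0,0.1,0],"rot": [0,0,0],"hand": 1}
    - {"translation": [0,0.2,0],"rot": [0,0,0],"hand": 1}
    - {"translation": [0,0.2,0],"rot": [0,0,0],"hand": 1}

```text
t: 12.37
eef_pos: [0.6071, -0.0427, 0.1133]
ee_rot: [3.141, 0.0, -3.107]
force: [0.3, -1.0, -1.1]
width: 0.0083
gripper_force: 50.0
```

No contact yet; I'll inch on.

move_arm:
  rows:
    - {"translation": [0,0.1,0],"rot": [0,0,0],"hand": 1}
    - {"translation": [0,0.2,0],"rot": [0,0,0],"hand": 1}
    - {"translation": [0,0.2,0],"rot": [0,0,0],"hand": 1}

```text
t: 12.62
eef_pos: [0.6074, -0.0415, 0.1137]
ee_rot: [-3.14, 0.001, -3.107]
force: [-0.1, -4.8, -0.7]
width: 0.0085
gripper_force: 50.0
```

move_arm:
  rows:
    - {"translation": [0,0.1,0],"rot": [0,0,0],"hand": 1}
    - {"translation": [0,0.2,0],"rot": [0,0,0],"hand": 1}
    - {"translation": [0,0.2,0],"rot": [0,0,0],"hand": 1}

```text
t: 12.87
eef_pos: [0.6078, -0.0411, 0.1145]
ee_rot: [-3.139, 0.001, -3.107]
force: [1.7, -13.0, 3.1]
width: 0.0085
gripper_force: 50.0
```

```bash
python3 - <<'E'
from h import *
M,im,d=snap('wrist'); P=cloud('wrist',M,d)
print('tote',rect(P,.035,.085,(.52,.68),(-.01,.16)))
for i in range(3):
    M,_,_=snap('scene','s5.png'); print([find(l,'scene',M) for l in('tote_spout','tote_heel','bin_lip')])
step([.6072,-.0427,.1132],92.75)
E
```

```text
tote (21186, [[0.5493999719619751, 0.14790000021457672], [0.5576000213623047, -0.008100000210106373], [0.6557000279426575, -0.002899999963119626], [0.6474999785423279, 0.15299999713897705]], array([0.0983, 0.1561]), np.float64(3.0))
[[(0.96, array([0.5944, 0.2209, 0.0484]))], [(0.76, array([0.6001, 0.2016, 0.0013]))], [(0.65, array([0.5943, 0.1993, 0.0244]))]]
[[(0.86, array([0.594 , 0.2197, 0.0527])), (0.19, array([0.6022, 0.106 , 0.0025]))], [(0.61, array([ 0.5981,  0.1976, -0.0006]))], [(0.81, array([0.5965, 0.1999, 0.0278]))]]
[[], [(0.67, array([ 0.5972,  0.2002, -0.    ]))], [(0.85, array([0.5972, 0.1974, 0.0256]))]]
t 13.52 tcp [ 0.6078 -0.0411  0.1145] head 91.98 w 0.0083 F [  2.2 -12.7   2.3]
shift [ 0.06 -0.16  0.13] rot [-0.16  0.08 -0.77]
```

The skirt has butted against the lip with 13 N of contact. Heading is about 93° and the spout is at (0.594, 0.220), matching the bin's centre line. Now I'll tip about the heel along the computed arc, starting with 15°.

move_arm:
  rows:
    - {"translation": [0,0.2,-0.4],"rot": [0,0,0],"hand": 1}
    - {"translation": [0,0.4,-0.83],"rot": [0,0,0],"hand": 1}
    - {"translation": [0,0.85,-1.65],"rot": [0,0,0],"hand": 1}
    - {"translation": [0,1.3,-2.45],"rot": [0,0,0],"hand": 1}
    - {"translation": [0,1.8,-3.2],"rot": [0,0,0],"hand": 1}
    - {"translation": [0.05,2.35,-4.0],"rot": [0,0,0],"hand": 1}
    - {"translation": [0.05,2.9,-4.7],"rot": [0,0,0],"hand": 1}
    - {"translation": [0.05,3.8,-5.8],"rot": [0,0,0],"hand": 1}
  squeeze: 40

```text
t: 14.18
eef_pos: [0.6063, -0.0067, 0.1748]
ee_rot: [-3.133, 0.002, -3.107]
force: [1.2, -26.7, 16.3]
width: 0.0085
gripper_force: 40.0
```

```bash
python3 - <<'E'
from h import *
for i in range(2):
    M,_,_=snap('scene','s6.png'); print([find(l,'scene',M) for l in('tote_spout','tote_heel','tote_handle')])
step([.6,.0135,.218],92)
cv2.imwrite('pics/c6.png',cv2.resize(cv2.imread('pics/s6.png')[120:280,170:370],None,fx=4,fy=3.7)[:592])
E
```

```text
[[(0.74, array([0.5954, 0.2286, 0.0437]))], [], [(0.74, array([ 0.607 , -0.0063,  0.1813]))]]
[[(0.72, array([0.5979, 0.2257, 0.0422]))], [], [(0.57, array([ 0.6079, -0.0054,  0.1813])), (0.39, array([0.5959, 0.1999, 0.0235]))]]
t 14.58 tcp [ 0.6068 -0.0062  0.1755] head 91.98 w 0.0085 F [  1.2 -25.3  15.9]
shift [ 0.59  1.96 -4.27] rot [-0.42  0.22 -0.02]
```

View pics/c6.png

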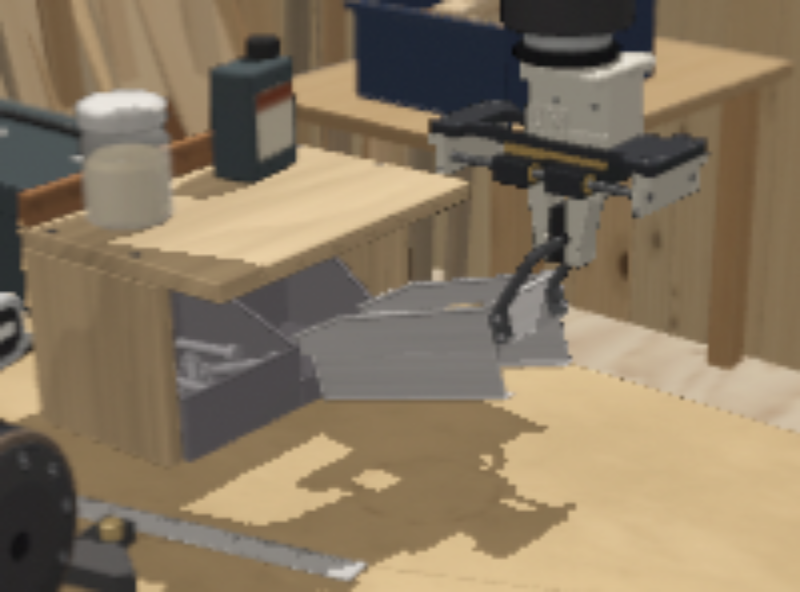

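The tote is tipped about 15° and clear of the shelf, with the spout at crop (310,335) over the lip. The 30 N of radial force comes from the leaning skirt bearing on the lip's top edge, which moves the heel back by about 24·tanφ mm. I'll allow for that and tip on to 30°.

move_arm:
  rows:
    - {"translation": [0,0.2,-0.9],"rot": [0,0,0],"hand": 1}
    - {"translation": [0.05,0.8,-1.7],"rot": [0,0,0],"hand": 1}
    - {"translation": [0.05,1.5,-2.5],"rot": [0,0,0],"hand": 1}
    - {"translation": [0.05,2.3,-3.25],"rot": [0,0,0],"hand": 1}
    - {"translation": [0.05,3.1,-3.95],"rot": [0,0,0],"hand": 1}
    - {"translation": [0.05,3.5,-4.3],"rot": [0,0,0],"hand": 1}
    - {"translation": [0.05,3.9,-4.6],"rot": [0,0,0],"hand": 1}
    - {"translation": [0.05,3.9,-4.6],"rot": [0,0,0],"hand": 1}

```text
t: 15.25
eef_pos: [0.6044, 0.0368, 0.2201]
ee_rot: [-3.139, 0.003, -3.107]
force: [0.3, -8.2, 8.4]
width: 0.009
gripper_force: 40.0
```

```bash
python3 - <<'E'
from h import *
M,_,_=snap('scene','s7.png')
print([find(l,'scene',M) for l in('tote_spout','tote_heel','tote_handle')])
for l in ('dowel0',): print([ (round(d['p'],2),np.round((M@np.r_[d['point'],1])[:3],3)) for d in arm.search_frame(l,'scene')])
M,_,_=snap('wrist','w7.png')
step([.6,.0135,.218],92)
a=cv2.resize(cv2.imread('pics/s7.png')[120:270,200:340],None,fx=2.8,fy=2.8); b=cv2.imread('pics/w7.png')[:,150:550]
cv2.imwrite('pics/c7.png',np.hstack([a,b]))
E
```

```text
[[(0.56, array([0.4469, 0.2867, 0.1802])), (0.31, array([ 5.629e-01, -4.281e-01,  4.000e-04]))], [], [(0.61, array([0.6089, 0.0364, 0.2252]))]]
[]
t 15.55 tcp [0.6043 0.0362 0.2196] head 91.98 w 0.0087 F [ 0.7 -9.2  7.8]
shift [ 0.51 -2.25  0.16] rot [-0.15  0.17 -0.02]
```

View pics/c7.png

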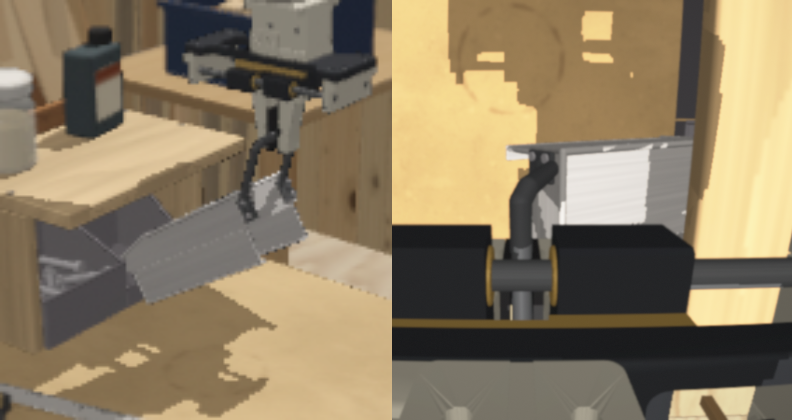

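At about 30° the rear of the tote floor is empty in the wrist view, and the rims are clear of the shelf. I'll tip to about 34° with a small jog.

move_arm:
  rows:
    - {"translation": [0,0.4,-0.3],"rot": [0,0,0],"hand": 1}
    - {"translation": [0,0.9,-0.65],"rot": [0,0,0],"hand": 1}
    - {"translation": [0,1.3,-1.0],"rot": [0,0,0],"hand": 1}
    - {"translation": [0,0.9,-0.6],"rot": [0,0,0],"hand": 1}
    - {"translation": [0,1.3,-1.0],"rot": [0,0,0],"hand": 1}
    - {"translation": [0,0.9,-0.6],"rot": [0,0,0],"hand": 1}
    - {"translation": [0,1.3,-1.0],"rot": [0,0,0],"hand": 1}
    - {"translation": [0,1.3,-1.0],"rot": [0,0,0],"hand": 1}

```text
t: 16.22
eef_pos: [0.6039, 0.0497, 0.2297]
ee_rot: [-3.14, 0.003, -3.107]
force: [-0.5, -8.1, 7.4]
width: 0.0088
gripper_force: 40.0
```

```bash
python3 - <<'E'
from h import *
M,_,_=snap('wrist','w8.png')
step([.6,.0135,.218],92)
E
```

```text
t 16.27 tcp [0.6039 0.0496 0.2296] head 91.97 w 0.0085 F [-0.2 -7.8  7.2]
shift [ 0.51 -3.59  1.17] rot [-0.12  0.17 -0.03]
```

Now I'll lower it along the arc about the present heel position.

move_arm:
  rows:
    - {"translation": [0,-0.4,0.25],"rot": [0,0,0],"hand": 1}
    - {"translation": [0,-1.0,0.6],"rot": [0,0,0],"hand": 1}
    - {"translation": [0,-1.6,1.0],"rot": [0,0,0],"hand": 1}
    - {"translation": [0,-2.5,1.65],"rot": [0,0,0],"hand": 1}
    - {"translation": [0,-3.45,2.35],"rot": [0,0,0],"hand": 1}
    - {"translation": [-0.05,-4.35,3.1],"rot": [0,0,0],"hand": 1}
    - {"translation": [-0.05,-5.2,3.9],"rot": [0,0,0],"hand": 1}
    - {"translation": [-0.05,-6.0,4.7],"rot": [0,0,0],"hand": 1}

```text
t: 16.93
eef_pos: [0.6051, -0.0098, 0.1789]
ee_rot: [3.141, -0.001, -3.108]
force: [-0.3, -1.4, 0.8]
width: 0.0087
gripper_force: 40.0
```

move_arm:
  rows:
    - {"translation": [0,-0.8,0.85],"rot": [0,0,0],"hand": 1}
    - {"translation": [0,-1.55,1.75],"rot": [0,0,0],"hand": 1}
    - {"translation": [-0.05,-2.3,2.7],"rot": [0,0,0],"hand": 1}
    - {"translation": [-0.05,-2.95,3.65],"rot": [0,0,0],"hand": 1}
    - {"translation": [-0.05,-3.6,4.65],"rot": [0,0,0],"hand": 1}
    - {"translation": [-0.05,-4.15,5.6],"rot": [0,0,0],"hand": 1}
    - {"translation": [-0.05,-4.5,6.3],"rot": [0,0,0],"hand": 1}
    - {"translation": [-0.05,-4.7,6.65],"rot": [0,0,0],"hand": 1}

```text
t: 17.6
eef_pos: [0.6076, -0.0576, 0.1139]
ee_rot: [-3.139, -0.001, -3.107]
force: [-5.2, -6.0, 18.1]
width: 0.0087
gripper_force: 40.0
```

```bash
python3 - <<'E'
from h import *
M,_,_=snap('scene','s9.png')
print([ (round(d['p'],2),np.round((M@np.r_[d['point'],1])[:3],3)) for d in arm.search_frame('dowel0','scene')])
M2,_,_=snap('wrist','w9.png')
print([ (round(d['p'],2),np.round((M2@np.r_[d['point'],1])[:3],3)) for d in arm.search_frame('dowel0','wrist')])
step([.6072,-.0577,.1133],92)
a=cv2.resize(cv2.imread('pics/s9.png')[150:270,210:343],None,fx=3,fy=3.5,interpolation=cv2.INTER_CUBIC); b=cv2.imread('pics/w9.png')[:,150:550]
cv2.imwrite('pics/c9.png',np.hstack([a,b]))
E
```

```text
[(0.5, array([0.405, 0.44 , 0.045]))]
[]
t 17.8 tcp [ 0.6077 -0.0566  0.1146] head 91.99 w 0.0086 F [-3.2  0.2  6.8]
shift [ 0.06 -0.1   0.13] rot [-0.05  0.03 -0.01]
```

View pics/c9.png

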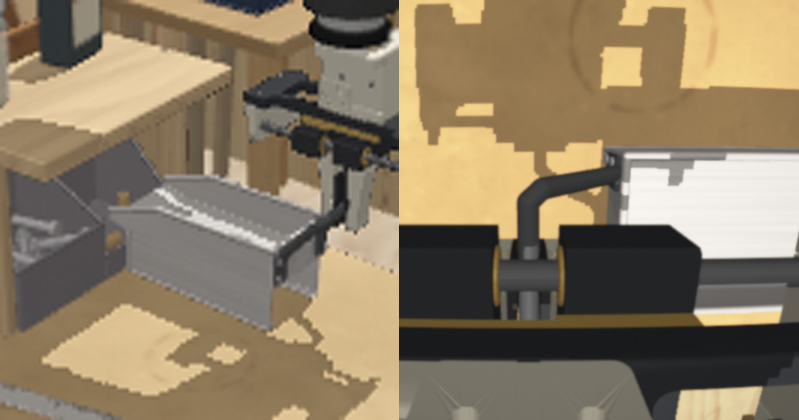

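The tote is flat and looks empty, and dowels are visible in the bin at crop px (113,240) and (122,198). I'll draw it back 13 cm.

move_arm:
  rows:
    - {"translation": [0,-0.4,0],"rot": [0,0,0],"hand": 1}
    - {"translation": [0,-1.1,0],"rot": [0,0,0],"hand": 1}
    - {"translation": [0,-2.0,0],"rot": [0,0,0],"hand": 1}
    - {"translation": [0,-3.0,0],"rot": [0,0,0],"hand": 1}
    - {"translation": [0,-4.0,0],"rot": [0,0,0],"hand": 1}
    - {"translation": [0,-5.0,0],"rot": [0,0,0],"hand": 1}
    - {"translation": [0,-6.0,0],"rot": [0,0,0],"hand": 1}
    - {"translation": [0,-7.0,0],"rot": [0,0,0],"hand": 1}

```text
t: 18.47
eef_pos: [0.6099, -0.1272, 0.1137]
ee_rot: [-3.142, -0.0, -3.108]
force: [-0.3, 2.9, 2.2]
width: 0.0085
gripper_force: 40.0
```

move_arm:
  rows:
    - {"translation": [0,-1.0,0],"rot": [0,0,0],"hand": 1}
    - {"translation": [0,-2.0,0],"rot": [0,0,0],"hand": 1}
    - {"translation": [0,-3.0,0],"rot": [0,0,0],"hand": 1}
    - {"translation": [0,-4.0,0],"rot": [0,0,0],"hand": 1}
    - {"translation": [0,-5.0,0],"rot": [0,0,0],"hand": 1}
    - {"translation": [0,-5.6,0],"rot": [0,0,0],"hand": 1}
    - {"translation": [0,-6.0,0],"rot": [0,0,0],"hand": 1}
    - {"translation": [0,-6.0,0],"rot": [0,0,0],"hand": 1}

```text
t: 19.13
eef_pos: [0.612, -0.1869, 0.1139]
ee_rot: [-3.141, -0.0, -3.108]
force: [-1.2, 0.9, 5.6]
width: 0.0087
gripper_force: 40.0
```

```bash
python3 - <<'E'
from h import *
M,_,_=snap('scene','s10.png')
print([find(l,'scene',M) for l in('tote_spout','tote_heel','tote')])
print([ (round(d['p'],2),np.round((M@np.r_[d['point'],1])[:3],3)) for d in arm.search_frame('dowel0','scene')])
M2,_,d=snap('wrist'); P=cloud('wrist',M2,d); print('tote',rect(P,.035,.085,(.52,.68),(-.15,.12)))
step([.6072,-.0577,.1133],92)
cv2.imwrite('pics/c10.png',cv2.resize(cv2.imread('pics/s10.png')[150:290,210:400],None,fx=4.2,fy=4.2,interpolation=cv2.INTER_CUBIC))
E
```

```text
[[(0.58, array([0.6062, 0.0789, 0.056 ])), (0.48, array([0.4459, 0.2858, 0.18  ]))], [(0.84, array([0.6045, 0.0564, 0.0044]))], [(0.72, array([ 0.6069, -0.0356,  0.0012]))]]
[]
tote (20636, [[0.557200014591217, 0.002300000051036477], [0.5623999834060669, -0.1501999944448471], [0.6597999930381775, -0.1467999964952469], [0.6546000242233276, 0.00570000009611249]], array([0.0974, 0.1526]), np.float64(2.0))
t 19.43 tcp [ 0.612  -0.1861  0.1144] head 91.99 w 0.0086 F [-0.9  1.5  6.8]
shift [ 0.03 12.85  0.1 ] rot [-0.04  0.01 -0.01]
```

View pics/c10.png

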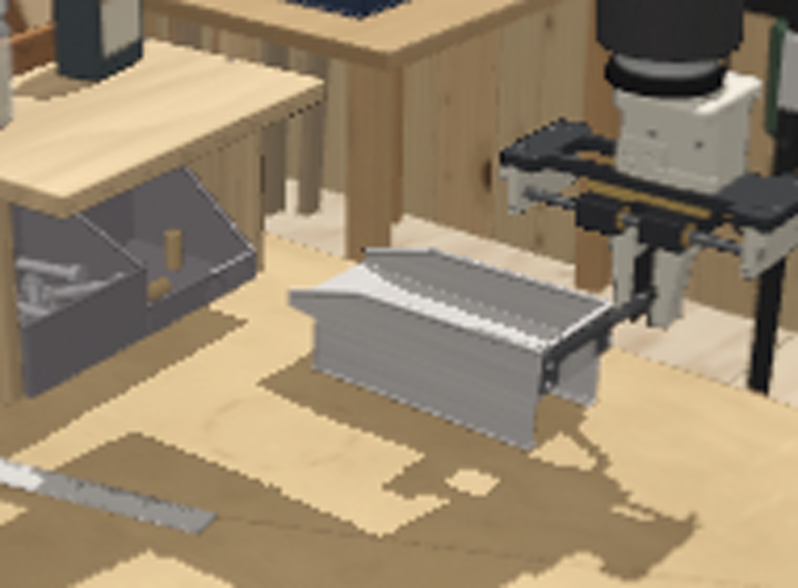

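The tote is clear of the shelf, with its spout at crop (295,295). The dowels seen in the bin are at (172,250) and (158,288), and none are on the bench. I'll release and rise.

move_arm:
  rows:
    - {"translation": [0,0,-0.05],"rot": [0,0,0],"hand": 0.5}
    - {"translation": [0,0,-0.05],"rot": [0,0,0],"hand": 0.5}
    - {"translation": [0,0,-0.05],"rot": [0,0,0],"hand": 0.5}
    - {"translation": [0,0,-0.05],"rot": [0,0,0],"hand": 0.5}
    - {"translation": [0,0,-0.05],"rot": [0,0,0],"hand": 0.5}
    - {"translation": [0,0,-0.05],"rot": [0,0,0],"hand": 0.5}
    - {"translation": [0,0,-0.05],"rot": [0,0,0],"hand": 0.5}
    - {"translation": [0,0,-0.05],"rot": [0,0,0],"hand": 0.5}

```text
t: 20.1
eef_pos: [0.6119, -0.1859, 0.1142]
ee_rot: [-3.142, -0.0, -3.107]
force: [0.0, 0.1, 0.1]
width: 0.0436
gripper_force: 0.0
```

move_arm:
  rows:
    - {"translation": [0,0,-1],"rot": [0,0,0],"hand": 0.5}
    - {"translation": [0,0,-3],"rot": [0,0,0],"hand": 0.5}
    - {"translation": [0,0,-5],"rot": [0,0,0],"hand": 0.5}
    - {"translation": [0,0,-8],"rot": [0,0,0],"hand": 0.5}
    - {"translation": [0,0,-11],"rot": [0,0,0],"hand": 0.5}
    - {"translation": [0,-3,-14],"rot": [0,0,0],"hand": 0.5}
    - {"translation": [0,-6,-15],"rot": [0,0,0],"hand": 0.5}
    - {"translation": [0,-9,-15],"rot": [0,0,0],"hand": 0.5}

```text
t: 20.77
eef_pos: [0.6167, -0.277, 0.2702]
ee_rot: [-3.139, 0.007, -3.105]
force: [0.4, -0.0, 0.4]
width: 0.0439
gripper_force: 0.0
```

move_arm:
  rows:
    - {"translation": [4,0,0],"rot": [0,0,0],"hand": 0.5}
    - {"translation": [8,0,0],"rot": [0,0,0],"hand": 0.5}
    - {"translation": [12,0,0],"rot": [0,0,0],"hand": 0.5}
    - {"translation": [12,0,0],"rot": [0,0,0],"hand": 0.5}

```text
t: 21.1
eef_pos: [0.489, -0.2801, 0.2654]
ee_rot: [3.141, -0.001, -3.109]
force: [0.2, 0.2, -0.4]
width: 0.0437
gripper_force: 0.0
```

```bash
python3 - <<'E'
from h import *
M,im,d=snap('top','t11.png'); P=cloud('top',M,d); print('tote',rect(P,.035,.085,(.5,.7),(-.17,.12)))
print([ (round(x['p'],2),np.round((M@np.r_[x['point'],1])[:3],3)) for x in arm.search_frame('dowel0','top')])
M,im,d=snap('wrist','w11.png')
print([ (round(x['p'],2),np.round((M@np.r_[x['point'],1])[:3],3)) for x in arm.search_frame('dowel0','wrist')])
step([.6072,-.0577,.1133],92)
a=cv2.resize(cv2.imread('pics/t11.png')[130:280,170:420],None,fx=1.6,fy=2.8); b=cv2.imread('pics/w11.png')[:,160:560]
cv2.imwrite('pics/c11.png',np.hstack([a,b]))
E
```

```text
tote (1118, [[0.5525000095367432, 0.07569999992847443], [0.5550000071525574, -0.06400000303983688], [0.652899980545044, -0.062199998646974564], [0.6503000259399414, 0.07750000059604645]], array([0.0978, 0.1397]), np.float64(1.0))
[]
[]
t 21.3 tcp [ 0.4957 -0.2801  0.2653] head 91.96 w 0.044 F [-0.3  1.3 -0.4]
shift [-11.88  21.85  15.21] rot [-0.03  0.09 -0.04]
```

View pics/c11.png

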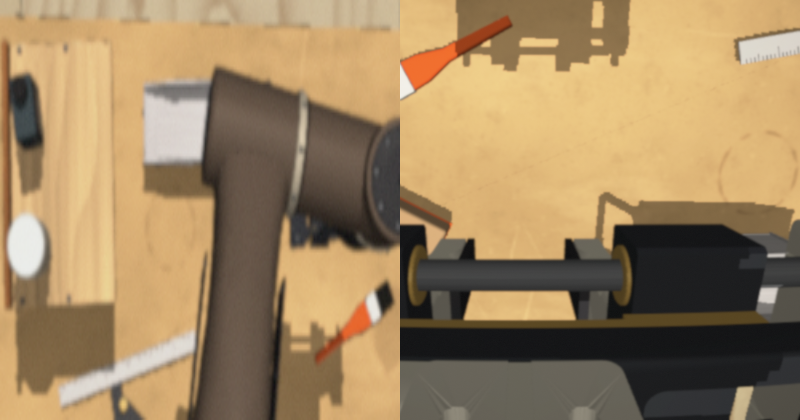

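The top view shows the tote's front at crop (175,120), well clear of the shelf edge at x≈112. Its rear is hidden by the arm, so I'll look inside with the wrist camera.

move_arm:
  rows:
    - {"translation": [-2,1,-1],"rot": [0,0,0],"hand": 0.5}
    - {"translation": [-5,3,-3],"rot": [0,0,0],"hand": 0.5}
    - {"translation": [-8,5,-5],"rot": [0,0,0],"hand": 0.5}
    - {"translation": [-11,7,-6],"rot": [0,0,0],"hand": 0.5}
    - {"translation": [-14,9,-6],"rot": [0,0,0],"hand": 0.5}
    - {"translation": [-17,12,-6],"rot": [0,0,0],"hand": 0.5}
    - {"translation": [-19,14,-6],"rot": [0,0,0],"hand": 0.5}
    - {"translation": [-19,14,-6],"rot": [0,0,0],"hand": 0.5}

```text
t: 21.97
eef_pos: [0.6843, -0.1288, 0.3217]
ee_rot: [3.141, -0.002, -3.103]
force: [-0.0, -0.8, -1.8]
width: 0.0439
gripper_force: 0.0
```

```bash
python3 - <<'E'
from h import *
M,im,d=snap('wrist','w12.png'); P=cloud('wrist',M,d)
print('tote',rect(P,.035,.085,(.5,.7),(-.17,.12)))
print([ (round(x['p'],2),np.round((M@np.r_[x['point'],1])[:3],3)) for x in arm.search_frame('dowel0','wrist')])
M,im,d=snap('scene','s12.png')
print([ (round(x['p'],2),np.round((M@np.r_[x['point'],1])[:3],3)) for x in arm.search_frame('dowel0','scene')])
step([.6072,-.0577,.1133],92)
a=cv2.resize(cv2.imread('pics/s12.png')[170:230,225:285],None,fx=6.6,fy=7,interpolation=cv2.INTER_CUBIC); b=cv2.imread('pics/w12.png')[:,100:500]
cv2.imwrite('pics/c12.png',np.hstack([a,b]))
E
```

```text
tote (15963, [[0.5546000003814697, 0.0778999999165535], [0.5619999766349792, -0.14830000698566437], [0.6603999733924866, -0.14509999752044678], [0.652999997138977, 0.08110000193119049]], array([0.0984, 0.2263]), np.float64(1.9))
[(0.83, array([0.578, 0.228, 0.016]))]
[]
t 22.17 tcp [ 0.6805 -0.1334  0.3238] head 91.99 w 0.0434 F [ 0.7 -0.2 -0.4]
shift [ 7.05  7.82 21.05] rot [-0.01 -0.05 -0.01]
```

View pics/c12.png

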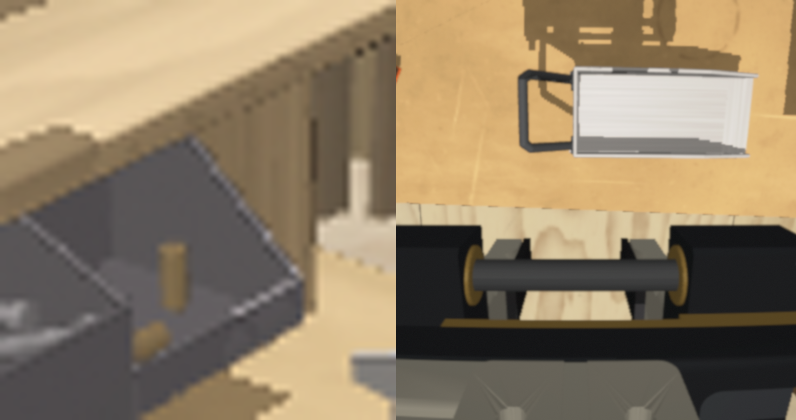

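The tote is empty (wrist view, floor at crop px (660,110)), flat and free. Dowels are in the bin at crop (173,275) and (150,342), none show on the bench, and the gripper is clear.

```bash
python3 -c "
from station import arm; print(arm.job_done())"
```

```text
the job is handed in; nothing more can be done
None
```

I handed the job in at about 22 s: the tote is empty, flat on the bench, fully out from under the shelf and released; I could see only two dowels in the bin directly (none on the bench or in the tote, so the other three should be hidden behind its walls), and I viewed 11 pictures, one over the limit of 10.

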